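Find the full canister by its weight and put it on the serving tray

TASK

One of the three identical wooden-lidded canisters still has a full tin inside, the other two hold only an empty tin. Feel by lifting them which one is clearly the heaviest and stand it upright inside the wooden tray, set down gently and flat on the tray's floor. Leave or put back the two light canisters upright where they stood, never tip any canister over, and do not disturb the mug and jars behind.

Things in the scene. Friction and masses are not known exactly. Their poses are not given: they have to be found in the camera images.
- canister_a: one of three identical canisters, cream with round wooden lid, 97 mm across, 110 mm high; origin: centre of underside, z up. The lid is locked on; its top is 93 mm above the origin, its centre knob, 20 mm wide, rises to 110 mm: lift by it. Holds a tin that cannot be seen: 0.3 kg in all with an empty tin, 0.65 to 0.85 kg with a full one
- canister_b: one of three identical canisters, cream with round wooden lid, 97 mm across, 110 mm high; origin: centre of underside, z up. The lid is locked on; its top is 93 mm above the origin, its centre knob, 20 mm wide, rises to 110 mm: lift by it. Holds a tin that cannot be seen: 0.3 kg in all with an empty tin, 0.65 to 0.85 kg with a full one
- canister_c: one of three identical canisters, cream with round wooden lid, 97 mm across, 110 mm high; origin: centre of underside, z up. The lid is locked on; its top is 93 mm above the origin, its centre knob, 20 mm wide, rises to 110 mm: lift by it. Holds a tin that cannot be seen: 0.3 kg in all with an empty tin, 0.65 to 0.85 kg with a full one
- tray: wooden serving tray that does not move, 180 mm (its x) by 220 mm (its y), floor top 6 mm above the worktop, rim 8 mm thick and 16 mm high all round, a low dark bar handle on each y end (up to 34 mm high). Inside the rim 164 x 204 mm. Origin at the centre of its underside
- mug: white mug with thin red rings and one handle, 82x112x94 mm, behind the tray; bystander. Origin under its middle
- jar: small glass food jar with red lid, 58x62x86 mm, behind the tray; bystander. Origin under its middle
- spice_jar: spice jar with dark cap and blue label, 41 mm across, 105 mm high, behind the canisters; bystander. Origin under its middle

How it is judged:
By the outcome, as a careful person would: the job done as asked, in the order asked, and still so for the second after the job is handed in, with the robot touching nothing.
It also fails if it takes over 72 s, if anything falls off the work surface, if the arm or the gripper's body presses on something with over 40 N, if the wrist force passes 120 N, or if a joint passes its speed limit or range.

ROBOT

A 6-joint arm with a two-finger parallel gripper is mounted at the origin on a cart in front of the work surface, level with it; the furniture and walls round the work are solid. World frame = base frame: x ahead of the robot, y to its left, z up, the work surface at z = 0. Lengths are in m, angles in rad, forces in N, time in s.
With the tool pointing down it reaches from about 0.275 to 0.775 m from the base axis. Payload 14.6 kg.
Tool frame: the origin (TCP) lies midway between the tips of the shut fingers; the grasp point (between the pads) lies 19 mm behind it; z points along the fingers, y is the line along which they close (so a half turn about z gives the same grasp; the last joint's range is limited). The gripper opens to 85 mm and grips with 20 to 120 N. Pads are 22 mm wide; open, the fingers measure 114 mm over their backs; the gripper's body (76 mm by 85 mm) begins 54 mm behind the grasp point. The pads swing forward as they close: fully open they stand 13 mm farther back than shut.
Start: joints at [1.089, 0.263, -0.048, 1.259, 0, 1.415], TCP at [0.169, 0.497, 0.231] pointing down, gripper open.
Joint ranges: [-2.65, 2.65], [-0.89, 1.7], [-1.18, 1.37], [-2.13, 2.11], [-1.35, 1.29], [-3.14, 3.14]. Speed limits (rad/s): [1.89, 1.89, 2.57, 2.79, 3.14, 3.14].

INTERFACE

Orientations are given as [roll, pitch, yaw] about the fixed x, y, z axes, in that order (R = Rz(yaw) Ry(pitch) Rx(roll)).
In Python, from bench import sensors, snapshot, camera_model, finish_job, boxes_of, silhouettes, tip_of gives the robot as it stands.
- The arm moves only by the tool send_rows, never from a script. Its argument "deltas" is a list of rows, each a list of 7 numbers: the closure, from -1 (fully open) to 1 (shut), then the shift along the world's x, y, z in units of 0.2 m (1.0 is 0.2 m), then the turn, a rotation vector about the world's x, y, z in units of 0.5 rad (1.0 is 0.5 rad). In form: [[jaw, tx, ty, tz, rx, ry, rz], ...]. A call has 1 to 8 rows; each row shifts and turns the commanded pose from where the row before left it; what a row does not reach is not made up. A row lasts 1/10 s, in which the tool goes at most 50 mm and 8.59 degrees, less where a joint would pass 70% of its speed; a pose out of reach is approached as far as the arm can. A call with a number of a shift or a turn outside -1 to 1 is refused whole. A call with a gripper value outside its range is refused whole. The fingers move at their own pace and stop on an object; the grip force is fixed at half the most. Time passes only in rows, so rows that do not move let the fingers close. It gives the time, the measured TCP pose, the force, the opening and the grip force at its end, in the units of the state.
- sensors.sense(): the state, without advancing time (a new reading comes with each control period).
- snapshot(name): name is "side" or "top"; returns (picture, depth): 480x640x3 uint8, red, green, blue; 480x640 float32, m along the optical axis (not along the pixel's ray), 0 where there is no reading.
- camera_model(name): a dict with "K" (3x3 intrinsics, pixels), "distortion" ([k1, k2, p1, p2, k3] as OpenCV has them; the pictures are not rectified), "world_from_camera" (4x4, takes a point from camera to world coordinates). Camera axes: x right, y down, z forward; pixel columns grow to the right and rows downward; lengths in m; the calibration is good to about 2 mm. A picture is of the moment at which its call begins. camera_model takes no time and is no camera call.
- finish_job(): hands the job in; it is judged then, once.
Trained networks look in the newest picture that a camera, given by its name, has taken for a name from the list of things; names that differ only in an ending like _2 or _b are one class to them, and where a whole thing is asked for, a point or a joint stands for the part that bears it (a point fixed in the world has none). Each returns a list of dicts, best first, with "score" (0 to 1); they miss things now and then, are a little off and sometimes report something else, mostly with a low value. They report only what shows in the picture. A call takes as long as a camera call.
- boxes_of(camera, query): "point" ([column, row] in pixels, amid what is visible of it).
- silhouettes(camera, query): "region" (480x640 bool, what is visible of it) and "point" ([column, row] in pixels, amid what is visible of it).
- tip_of(camera, query): "point" ([column, row] in pixels: a listed point, or the origin of a listed thing).
The state is a dict: "t": time; "qpos": joint angles; "dq": joint speeds; "tau": joint torques, N m; "tcp_pos": TCP position; "tcp_rot": TCP orientation; "contact_force": force on the tool from outside, world axes, zero at the start; "ft_torque": the same for the moment, N m; "finger_gap": opening from 0.0 (shut) to 1.0 (fully open); "finger_force": force on a finger pad.
Only numpy, scipy, OpenCV 4.12 (cv2) and the standard library are available. Lean on these libraries where they do the work, as an engineer would, in place of code of your own. Each camera call takes 0.05 s, during which the arm holds its last target. There are 200 camera calls.

## Working session

There is one attempt and no reset: what is moved stays moved. The work goes in short steps, Python scripts to look and compute and a tool call to move; the robot and the scene stay as the last step left them, time stands still between calls to the robot, and variables do not carry over. Pictures are saved under pics/ and viewed, at most 10 in all, crops included, and the job is handed in when it is done.

Besides the shell and the picture viewer there is one more tool, called after ">>>" as a command line: name --pt "numbers of a row" for each row, then --argument value for the rest. send_rows: Moves the arm, as the interface text tells. Shifts and turns lie within -1 to 1; 1 stands for 0.2 m of shift or 0.5 rad of turn. Its arguments: {"type":"object","properties":{"deltas":{"type":"array","items":{"type":"array","items":{"type":"number","minimum":-1,"maximum":1}}}},"required":["deltas"]}

```bash
mkdir -p pics; cat > h.py <<'E'
import numpy as np, cv2
from bench import *
def world(cam, uv, d):
    m=camera_model(cam); K=np.array(m["K"]); D=np.array(m["distortion"]); T=np.array(m["world_from_camera"])
    uv=np.atleast_2d(np.array(uv,float)); n=cv2.undistortPoints(uv[:,None],K,D)[:,0]
    d=np.atleast_1d(d); p=np.c_[n*d[:,None],d]
    return p@T[:3,:3].T+T[:3,3]
def pix(cam,P):
    m=camera_model(cam); T=np.linalg.inv(np.array(m["world_from_camera"]))
    return cv2.projectPoints(np.atleast_2d(np.array(P,float)),cv2.Rodrigues(T[:3,:3])[0],T[:3,3],np.array(m["K"]),np.array(m["distortion"]))[0][:,0]
E
python3 - <<'E'
from h import *
s=sensors.sense()
for k in s: print(k,np.round(s[k],3))
for c in("top","side"):
    im,d=snapshot(c); cv2.imwrite(f"pics/{c}0.png",im[:,:,::-1])
    print(c,np.round(camera_model(c)["world_from_camera"],3).tolist())
    for q in("canister_a","tray","mug","jar","spice_jar"):
        for r in silhouettes(c,q):
            g=r["region"]; v,u=np.nonzero(g&(d>0)); w=world(c,np.c_[u,v],d[v,u])
            print(q,round(r["score"],2),np.round(r["point"]),g.sum(),"lo",np.round(np.percentile(w,2,0),3),"hi",np.round(np.percentile(w,98,0),3))
            if q=="canister_a":
                zt=w[:,2]; lid=w[(zt>.085)&(zt<.099)]; kn=w[zt>.103]
                for n,a in(("lid",lid),("knob",kn)):
                    if len(a)>10: print("  ",n,len(a),np.round((a.min(0)+a.max(0))/2,3),np.round(a.mean(0),3),np.round(np.ptp(a,0),3))
E
```

```text
t 0.0
qpos [ 1.089  0.263 -0.049  1.259  0.     1.415]
dq [ 0.     0.002 -0.     0.001 -0.    -0.   ]
tau [ 2.0000e-03 -6.3762e+01  3.8457e+01  1.4000e-02 -0.0000e+00 -0.0000e+00]
tcp_pos [0.168 0.497 0.231]
tcp_rot [-3.141 -0.     2.815]
contact_force [ 0.258 -0.082  0.86 ]
ft_torque [-0.007 -0.063 -0.008]
finger_force 0.0
finger_gap 0.998
top [[0.025, -0.996, 0.083, 0.427], [-1.0, -0.024, 0.014, 0.005], [-0.012, -0.083, -0.996, 1.318], [0.0, 0.0, 0.0, 1.0]]
canister_a 0.98 [340. 292.] 1643 lo [ 0.382 -0.068  0.087] hi [0.47  0.018 0.107]
   lid 1557 [ 0.426 -0.025  0.092] [ 0.426 -0.025  0.093] [0.096 0.094 0.014]
   knob 67 [ 0.426 -0.025  0.108] [ 0.426 -0.024  0.107] [0.019 0.017 0.01 ]
canister_a 0.67 [179. 278.] 1853 lo [0.41  0.285 0.016] hi [0.495 0.372 0.107]
   lid 1488 [0.454 0.33  0.092] [0.453 0.329 0.093] [0.092 0.094 0.014]
   knob 64 [0.452 0.331 0.108] [0.453 0.33  0.108] [0.017 0.019 0.01 ]
canister_a 0.62 [256. 256.] 1668 lo [0.454 0.114 0.044] hi [0.542 0.201 0.107]
   lid 1494 [0.498 0.159 0.092] [0.498 0.159 0.093] [0.095 0.095 0.014]
   knob 61 [0.501 0.159 0.
[... 768 characters left out ...]
 0.021 0.105]
   lid 1645 [ 0.426 -0.025  0.092] [ 0.424 -0.023  0.092] [0.097 0.096 0.014]
   knob 67 [ 0.427 -0.026  0.107] [ 0.426 -0.025  0.107] [0.019 0.019 0.008]
canister_a 0.71 [290. 293.] 2535 lo [0.452 0.117 0.009] hi [0.539 0.205 0.107]
   lid 1789 [0.498 0.159 0.091] [0.497 0.16  0.093] [0.094 0.095 0.012]
   knob 81 [0.499 0.158 0.108] [0.499 0.159 0.107] [0.018 0.019 0.01 ]
tray 0.81 [471. 172.] 6296 lo [ 0.355 -0.47   0.003] hi [ 0.531 -0.251  0.032]
mug 0.7 [342. 154.] 1783 lo [ 0.62  -0.222  0.004] hi [ 0.7   -0.116  0.095]
jar 0.78 [379. 130.] 931 lo [ 0.63  -0.304  0.003] hi [ 0.681 -0.253  0.089]
spice_jar 0.73 [227. 245.] 748 lo [0.641 0.162 0.009] hi [0.678 0.2   0.108]
```

View pics/top0.png

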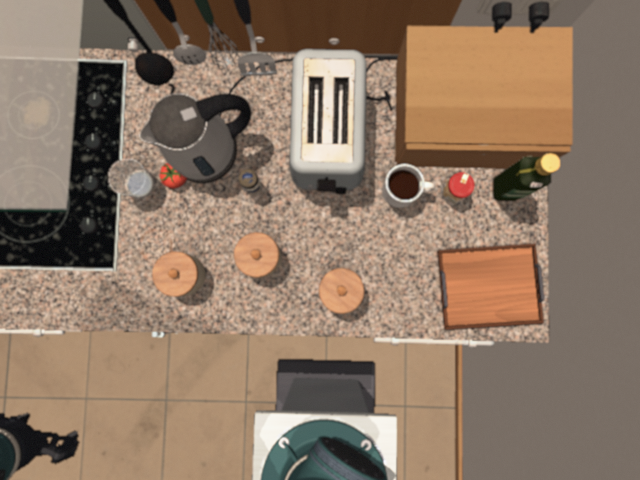

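```bash
python3 - <<'E'
from h import *
im,d=snapshot("top"); r=silhouettes("top","tray")[0]
v,u=np.nonzero(r["region"]&(d>0)); w=world("top",np.c_[u,v],d[v,u])
k=(w[:,2]>.01)&(w[:,2]<.024)&(w[:,1]>-.49)
print(cv2.minAreaRect(w[k][:,:2].astype(np.float32)), cv2.minAreaRect(w[w[:,2]>-.01][:,:2].astype(np.float32)))
f=w[(w[:,2]<.01)]; print(np.median(f,0), cv2.minAreaRect(f[:,:2].astype(np.float32)))
h=w[w[:,2]>.024]; print(len(h),[h[h[:,1]<-.36].mean(0),h[h[:,1]>-.36].mean(0)])
E
```

```text
Traceback (most recent call last):
IndexError: list index out of range
```

The top view shows the three canisters at about (175,273), (257,255) and (342,290), and the tray at (490,286). These match the measured positions. I'll start with the left canister at (0.453, 0.330).

>>> send_rows --pt "-1 0.17 -0.1 0 0 0 0" --pt "-1 0.18 -0.105 0 0 0 0" --pt "-1 0.18 -0.105 0 0 0 0" --pt "-1 0.18 -0.105 0 0 0 0" --pt "-1 0.18 -0.105 0 0 0 0" --pt "-1 0.18 -0.105 0 0 0 0" --pt "-1 0.18 -0.105 0 0 0 0" --pt "-1 0.17 -0.105 0 0 0 0"

```text
t: 1.5
tcp_pos: [0.454, 0.3291, 0.2313]
tcp_rot: [3.141, 0.0, 2.815]
contact_force: [0.1, 1.3, -0.6]
finger_gap: 1.003
finger_force: 0.0
```

>>> send_rows --pt "-1 0 0 0 0 0 0" --pt "-1 0 0 0 0 0 0" --pt "-1 0 0 0 0 0 0"

```text
t: 1.8
tcp_pos: [0.4519, 0.3306, 0.2313]
tcp_rot: [-3.142, -0.0, 2.815]
contact_force: [-0.1, 0.8, -0.1]
finger_gap: 1.001
finger_force: 0.0
```

>>> send_rows --pt "-1 0 0 -0.15 0 0 0" --pt "-1 0 0 -0.15 0 0 0" --pt "-1 0 0 -0.15 0 0 0" --pt "-1 0 0 -0.12 0 0 0" --pt "-1 0 0 -0.06 0 0 0" --pt "-1 0 0 -0.035 0 0 0" --pt "-1 0 0 0 0 0 0"

```text
t: 2.5
tcp_pos: [0.4522, 0.3305, 0.0983]
tcp_rot: [-3.141, -0.0, 2.816]
contact_force: [0.0, 0.8, 1.2]
finger_gap: 0.998
finger_force: 0.0
```

>>> send_rows --pt "1 0 0 0 0 0 0" --pt "1 0 0 0 0 0 0" --pt "1 0 0 0 0 0 0" --pt "1 0 0 0 0 0 0" --pt "1 0 0 0 0 0 0" --pt "1 0 0 0 0 0 0" --pt "1 0 0 0 0 0 0"

```text
t: 3.2
tcp_pos: [0.4527, 0.3302, 0.0988]
tcp_rot: [3.141, 0.001, 2.815]
contact_force: [-1.7, -1.3, 7.1]
finger_gap: 0.177
finger_force: 58.5
```

>>> send_rows --pt "1 0 0 0.02 0 0 0" --pt "1 0 0 0.03 0 0 0" --pt "1 0 0 0.05 0 0 0" --pt "1 0 0 0.05 0 0 0" --pt "1 0 0 0 0 0 0" --pt "1 0 0 0 0 0 0" --pt "1 0 0 0 0 0 0"

```text
t: 3.9
tcp_pos: [0.4524, 0.3301, 0.128]
tcp_rot: [-3.141, -0.0, 2.815]
contact_force: [0.3, 0.3, -2.1]
finger_gap: 0.174
finger_force: 58.7
```

```bash
cat > look.py <<'E'
from h import *
import sys
F=[]
s=sensors.sense(); F.append(s["contact_force"])
im,d=snapshot("side"); 
F.append(sensors.sense()["contact_force"])
print("F",np.round(F,2).tolist(),"M",np.round(s["ft_torque"],2),"tcp",np.round(s["tcp_pos"],4))
if len(sys.argv)>1:
    u,v=pix("side",s["tcp_pos"])[0].astype(int); u0=np.clip(u-100,0,440); v0=np.clip(v-75,0,330)
    cv2.imwrite(f"pics/{sys.argv[1]}.png",cv2.resize(im[v0:v0+150,u0:u0+200,::-1],None,fx=3.5,fy=3.5,interpolation=2))
E
python3 look.py lift1
```

```text
F [[0.3, 0.25, -2.11], [1.1, -0.52, -2.76]] M [-0.02  0.02  0.05] tcp [0.4524 0.3301 0.128 ]
```

View pics/lift1.png

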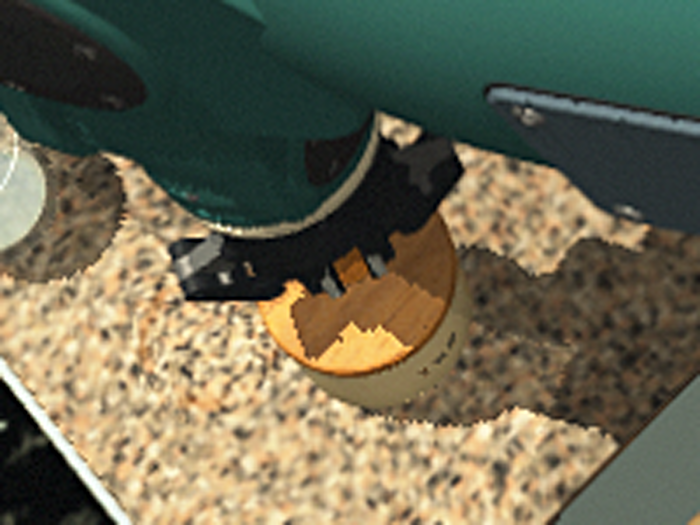

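The crop shows the canister hanging level under the fingers, with the knob held at about (350,270). The lift force is about 2.5 to 3 N, so it's light. I'll put it back.

>>> send_rows --pt "1 0 0 -0.05 0 0 0" --pt "1 0 0 -0.05 0 0 0" --pt "1 0 0 -0.02 0 0 0" --pt "1 0 0 -0.015 0 0 0" --pt "1 0 0 -0.01 0 0 0" --pt "1 0 0 -0.004 0 0 0" --pt "1 0 0 0 0 0 0" --pt "1 0 0 0 0 0 0"

```text
t: 4.75
tcp_pos: [0.4527, 0.3302, 0.0989]
tcp_rot: [3.141, 0.001, 2.815]
contact_force: [-1.1, -2.3, 3.5]
finger_gap: 0.174
finger_force: 59.3
```

>>> send_rows --pt "-1 0 0 0 0 0 0" --pt "-1 0 0 0 0 0 0" --pt "-1 0 0 0 0 0 0" --pt "-1 0 0 0 0 0 0" --pt "-1 0 0 0 0 0 0" --pt "-1 0 0 0 0 0 0"

```text
t: 5.35
tcp_pos: [0.4525, 0.3302, 0.0985]
tcp_rot: [3.142, -0.0, 2.815]
contact_force: [-0.8, 0.3, -0.7]
finger_gap: 0.999
finger_force: 0.0
```

>>> send_rows --pt "-1 0 0 0.05 0 0 0" --pt "-1 0 0 0.15 0 0 0" --pt "-1 0 0 0.15 0 0 0" --pt "-1 0 0 0.1 0 0 0" --pt "-1 0 0 0 0 0 0"

```text
t: 5.85
tcp_pos: [0.4536, 0.3308, 0.1918]
tcp_rot: [3.138, 0.003, 2.815]
contact_force: [-0.3, -0.2, 0.1]
finger_gap: 1.003
finger_force: 0.0
```

>>> send_rows --pt "-1 0.04 -0.14 0 0 0 0" --pt "-1 0.04 -0.15 0 0 0 0" --pt "-1 0.04 -0.15 0 0 0 0" --pt "-1 0.04 -0.15 0 0 0 0" --pt "-1 0.04 -0.15 0 0 0 0" --pt "-1 0.03 -0.12 0 0 0 0" --pt "-1 0 0 0 0 0 0" --pt "-1 0 0 0 0 0 0"

```text
t: 6.65
tcp_pos: [0.4984, 0.1579, 0.1883]
tcp_rot: [-3.142, -0.0, 2.814]
contact_force: [-0.4, 0.4, -0.3]
finger_gap: 1.003
finger_force: 0.0
```

>>> send_rows --pt "-1 0.004 0.006 -0.1 0 0 0" --pt "-1 0 0 -0.15 0 0 0" --pt "-1 0 0 -0.12 0 0 0" --pt "-1 0 0 -0.06 0 0 0" --pt "-1 0 0 -0.015 0 0 0" --pt "-1 0 0 0 0 0 0"

```text
t: 7.25
tcp_pos: [0.499, 0.16, 0.0994]
tcp_rot: [-3.141, -0.001, 2.816]
contact_force: [0.3, -0.7, 0.4]
finger_gap: 1.002
finger_force: 0.0
```

>>> send_rows --pt "1 0 0 0 0 0 0" --pt "1 0 0 0 0 0 0" --pt "1 0 0 0 0 0 0" --pt "1 0 0 0 0 0 0" --pt "1 0 0 0 0 0 0" --pt "1 0 0 0 0 0 0" --pt "1 0 0 0 0 0 0"

```text
t: 7.95
tcp_pos: [0.4994, 0.1589, 0.0999]
tcp_rot: [-3.141, 0.001, 2.814]
contact_force: [-2.3, -4.7, 5.5]
finger_gap: 0.177
finger_force: 58.5
```

>>> send_rows --pt "1 0 0 0.02 0 0 0" --pt "1 0 0 0.03 0 0 0" --pt "1 0 0 0.05 0 0 0" --pt "1 0 0 0.05 0 0 0" --pt "1 0 0 0 0 0 0" --pt "1 0 0 0 0 0 0" --pt "1 0 0 0 0 0 0"

```text
t: 8.65
tcp_pos: [0.4991, 0.1594, 0.1292]
tcp_rot: [-3.141, -0.0, 2.815]
contact_force: [-1.3, -0.7, -7.0]
finger_gap: 0.172
finger_force: 58.8
```

```bash
python3 look.py lift2
```

```text
F [[-1.25, -0.68, -7.0], [-0.63, 0.1, -7.64]] M [0.03 0.06 0.06] tcp [0.4991 0.1594 0.1292]
```

It weighs about 7.3 N, so this is the full one. I'll raise it and carry it over to the tray centre at (0.444, -0.360).

>>> send_rows --pt "1 0 0 0.05 0 0 0" --pt "1 0 0 0.1 0 0 0" --pt "1 0 0 0.13 0 0 0" --pt "1 0 0 0.13 0 0 0" --pt "1 0 0 0.12 0 0 0" --pt "1 0 0 0.09 0 0 0" --pt "1 0 0 0.04 0 0 0" --pt "1 0 0 0 0 0 0"

```text
t: 9.5
tcp_pos: [0.4997, 0.1595, 0.2623]
tcp_rot: [3.141, 0.001, 2.815]
contact_force: [0.4, -0.1, -7.3]
finger_gap: 0.172
finger_force: 59.1
```

>>> send_rows --pt "1 0 -0.05 0 0 0 0" --pt "1 -0.01 -0.09 0 0 0 0" --pt "1 -0.015 -0.13 0 0 0 0" --pt "1 -0.015 -0.15 0 0 0 0" --pt "1 -0.015 -0.15 0 0 0 0" --pt "1 -0.015 -0.15 0 0 0 0" --pt "1 -0.015 -0.15 0 0 0 0" --pt "1 -0.015 -0.15 0 0 0 0"

```text
t: 10.3
tcp_pos: [0.4783, -0.0462, 0.2604]
tcp_rot: [-3.141, -0.002, 2.815]
contact_force: [0.2, -0.2, -6.6]
finger_gap: 0.174
finger_force: 59.1
```

>>> send_rows --pt "1 -0.015 -0.15 0 0 0 0" --pt "1 -0.02 -0.15 0 0 0 0" --pt "1 -0.02 -0.15 0 0 0 0" --pt "1 -0.02 -0.15 0 0 0 0" --pt "1 -0.02 -0.15 0 0 0 0" --pt "1 -0.02 -0.15 0 0 0 0" --pt "1 -0.02 -0.15 0 0 0 0" --pt "1 -0.02 -0.15 0 0 0 0"

```text
t: 11.1
tcp_pos: [0.4471, -0.286, 0.2604]
tcp_rot: [3.141, -0.002, 2.814]
contact_force: [0.3, 0.8, -7.0]
finger_gap: 0.171
finger_force: 59.1
```

>>> send_rows --pt "1 -0.01 -0.15 0 0 0 0" --pt "1 -0.01 -0.11 0 0 0 0" --pt "1 0 -0.08 0 0 0 0" --pt "1 0 -0.03 0 0 0 0" --pt "1 0 0 0 0 0 0" --pt "1 0 0 0 0 0 0" --pt "1 0 0 0 0 0 0"

```text
t: 11.8
tcp_pos: [0.4445, -0.3576, 0.2616]
tcp_rot: [3.141, -0.0, 2.816]
contact_force: [-0.3, -0.1, -7.7]
finger_gap: 0.173
finger_force: 59.1
```

```bash
python3 look.py tray1
```

```text
F [[-0.31, -0.07, -7.7], [-0.36, 0.98, -7.05]] M [ 0.01 -0.03 -0.01] tcp [ 0.4445 -0.3576  0.2616]
```

>>> send_rows --pt "1 0 -0.01 -0.06 0 0 0" --pt "1 0 0 -0.12 0 0 0" --pt "1 0 0 -0.14 0 0 0" --pt "1 0 0 -0.14 0 0 0" --pt "1 0 0 -0.12 0 0 0" --pt "1 0 0 -0.09 0 0 0" --pt "1 0 0 -0.05 0 0 0" --pt "1 0 0 -0.02 0 0 0"

```text
t: 12.65
tcp_pos: [0.4443, -0.3601, 0.113]
tcp_rot: [3.141, -0.001, 2.815]
contact_force: [-1.2, 0.1, -6.7]
finger_gap: 0.173
finger_force: 59.2
```

>>> send_rows --pt "1 0 0 -0.008 0 0 0" --pt "1 0 0 -0.007 0 0 0" --pt "1 0 0 -0.005 0 0 0" --pt "1 0 0 0 0 0 0" --pt "1 0 0 0 0 0 0"

```text
t: 13.15
tcp_pos: [0.4444, -0.3607, 0.1098]
tcp_rot: [-3.141, 0.0, 2.815]
contact_force: [0.9, -0.2, -7.3]
finger_gap: 0.178
finger_force: 59.1
```

```bash
python3 look.py tray2
```

```text
F [[0.94, -0.24, -7.32], [0.18, -0.15, -6.95]] M [ 0.02 -0.03 -0.04] tcp [ 0.4444 -0.3607  0.1098]
```

>>> send_rows --pt "1 0 0 -0.004 0 0 0" --pt "1 0 0 -0.004 0 0 0" --pt "1 0 0 -0.004 0 0 0" --pt "1 0 0 -0.004 0 0 0" --pt "1 0 0 0 0 0 0" --pt "1 0 0 0 0 0 0"

```text
t: 13.8
tcp_pos: [0.4443, -0.3606, 0.1063]
tcp_rot: [3.142, -0.0, 2.815]
contact_force: [-0.6, -0.2, -6.8]
finger_gap: 0.174
finger_force: 59.1
```

>>> send_rows --pt "1 0 0 -0.003 0 0 0" --pt "1 0 0 0 0 0 0" --pt "1 0 0 0 0 0 0"

```text
t: 14.1
tcp_pos: [0.4445, -0.3609, 0.106]
tcp_rot: [-3.141, 0.001, 2.815]
contact_force: [-0.1, -2.8, -2.3]
finger_gap: 0.172
finger_force: 59.6
```

The force is dropping, so the floor has been reached. One more small step, then I'll release and retreat.

>>> send_rows --pt "1 0 0 -0.003 0 0 0" --pt "1 0 0 0 0 0 0" --pt "1 0 0 0 0 0 0"

```text
t: 14.4
tcp_pos: [0.4446, -0.3613, 0.1057]
tcp_rot: [-3.14, 0.001, 2.815]
contact_force: [-1.3, -3.4, 5.5]
finger_gap: 0.176
finger_force: 60.3
```

>>> send_rows --pt "-1 0 0 0 0 0 0" --pt "-1 0 0 0 0 0 0" --pt "-1 0 0 0 0 0 0" --pt "-1 0 0 0 0 0 0" --pt "-1 0 0 0 0 0 0" --pt "-1 0 0 0 0 0 0"

```text
t: 15.0
tcp_pos: [0.4443, -0.3605, 0.105]
tcp_rot: [3.141, -0.0, 2.815]
contact_force: [-0.5, -0.0, 0.9]
finger_gap: 1.004
finger_force: 0.0
```

>>> send_rows --pt "-1 0 0 0.05 0 0 0" --pt "-1 0 0 0.15 0 0 0" --pt "-1 0 0 0.2 0 0 0" --pt "-1 0 0 0.15 0 0 0" --pt "-1 0 0 0.1 0 0 0" --pt "-1 0 0 0 0 0 0" --pt "-1 0 0 0 0 0 0"

```text
t: 15.7
tcp_pos: [0.4444, -0.3606, 0.2354]
tcp_rot: [-3.141, 0.001, 2.815]
contact_force: [-0.3, -0.7, -0.7]
finger_gap: 1.001
finger_force: 0.0
```

>>> send_rows --pt "-1 -0.05 0.15 0 0 0 0" --pt "-1 -0.05 0.15 0 0 0 0" --pt "-1 -0.05 0.15 0 0 0 0" --pt "-1 -0.05 0.15 0 0 0 0" --pt "-1 -0.05 0.15 0 0 0 0" --pt "-1 0 0 0 0 0 0" --pt "-1 0 0 0 0 0 0"

```text
t: 16.4
tcp_pos: [0.3941, -0.2102, 0.2347]
tcp_rot: [3.141, -0.0, 2.816]
contact_force: [0.1, -1.0, 0.1]
finger_gap: 1.005
finger_force: 0.0
```

```bash
python3 - <<'E'
from h import *
im0=cv2.imread("pics/top0.png")
for c in("top","side"):
    im,d=snapshot(c); cv2.imwrite(f"pics/{c}_end.png",im[:,:,::-1])
    for q in("canister_a","mug","jar","spice_jar"):
        for r in silhouettes(c,q):
            v,u=np.nonzero(r["region"]&(d>0)); w=world(c,np.c_[u,v],d[v,u])
            a=w[(w[:,2]>.085)&(w[:,2]<.108)]
            print(c,q,round(r["score"],2),np.round(np.percentile(w,2,0),3),np.round(np.percentile(w,98,0),3), np.round((a.min(0)+a.max(0))/2,3) if len(a) else "")
            if q=="canister_a" and len(a)>500:
                x=np.c_[a[:,:2]-a[:,:2].mean(0),np.ones(len(a))]; k=abs(a[:,2]-np.median(a[:,2]))<.005
                print("   lid z",np.median(a[:,2]).round(4),"slope",np.linalg.lstsq(x[k],a[k,2],rcond=None)[0][:2].round(3))
E
```

```text
top canister_a 0.86 [ 0.382 -0.068  0.087] [0.47  0.019 0.107] [ 0.426 -0.025  0.097]
   lid z 0.0928 slope [ 0.003 -0.   ]
top canister_a 0.79 [0.412 0.285 0.016] [0.495 0.372 0.107] [0.454 0.33  0.096]
   lid z 0.0927 slope [-0.     0.003]
top mug 0.6 [ 0.621 -0.216  0.017] [ 0.699 -0.116  0.096] [ 0.661 -0.166  0.094]
top jar 0.9 [ 0.633 -0.303  0.003] [ 0.685 -0.253  0.091] [ 0.661 -0.279  0.089]
top spice_jar 0.73 [0.643 0.162 0.011] [0.679 0.198 0.11 ] [0.661 0.181 0.097]
side canister_a 0.97 [ 0.38  -0.065  0.009] [0.466 0.021 0.107] [ 0.425 -0.024  0.096]
   lid z 0.0926 slope [ 0.01  -0.004]
side canister_a 0.83 [0.407 0.29  0.01 ] [0.495 0.375 0.106] [0.453 0.332 0.097]
   lid z 0.0922 slope [0.002 0.002]
side mug 0.8 [ 0.62  -0.219  0.009] [ 0.699 -0.116  0.095] [ 0.661 -0.164  0.092]
side jar 0.93 [ 0.63  -0.301  0.006] [ 0.679 -0.252  0.089] [ 0.658 -0.28   0.089]
```

View pics/top_end.png

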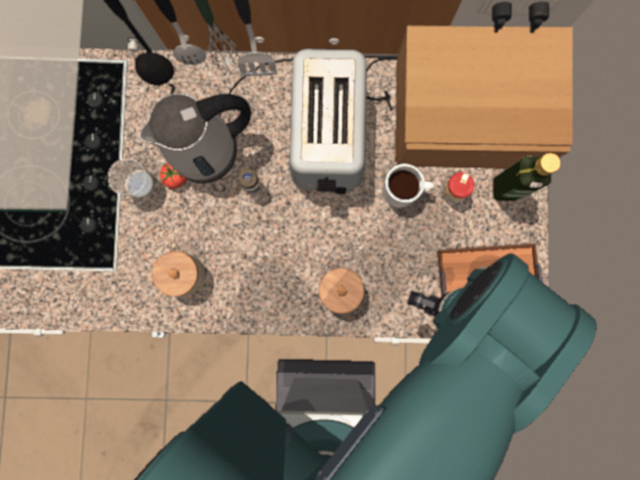

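The arm hides the tray at about (490,290). Everything else stands where it did. I'll move the arm clear and check the tray.

>>> send_rows --pt "-1 0 0.15 0 0 0 0" --pt "-1 0 0.2 0 0 0 0" --pt "-1 0 0.2 0 0 0 0" --pt "-1 0 0.2 0 0 0 0" --pt "-1 0 0.2 0 0 0 0" --pt "-1 0 0.2 0 0 0 0" --pt "-1 0 0.2 0 0 0 0" --pt "-1 0 0.1 0 0 0 0"

```text
t: 17.7
tcp_pos: [0.3939, 0.0818, 0.2352]
tcp_rot: [3.141, 0.0, 2.817]
contact_force: [-0.2, -0.5, -0.1]
finger_gap: 0.998
finger_force: 0.0
```

>>> send_rows --pt "-1 0 0 0 0 0 0" --pt "-1 0 0 0 0 0 0"

```text
t: 17.9
tcp_pos: [0.3943, 0.0795, 0.2351]
tcp_rot: [-3.141, 0.0, 2.816]
contact_force: [0.4, -0.4, -0.7]
finger_gap: 0.996
finger_force: 0.0
```

```bash
python3 - <<'E'
from h import *
im,d=snapshot("top"); cv2.imwrite("pics/top_end2.png",im[:,:,::-1])
v,u=np.mgrid[230:350,425:560].reshape(2,-1); z=d[v,u]; k=z>0
w=world("top",np.c_[u,v][k],z[k])
a=w[(w[:,2]>.085)&(w[:,2]<.106)&(w[:,1]<-.25)]
print(len(a),a.min(0).round(3),a.max(0).round(3),np.median(a[:,2]))
a=a[abs(a[:,2]-np.median(a[:,2]))<.005]
print(np.linalg.lstsq(np.c_[a[:,:2]-a[:,:2].mean(0),np.ones(len(a))],a[:,2],rcond=None)[0].round(4))
E
```

```text
1641 [ 0.396 -0.411  0.086] [ 0.491 -0.312  0.106] 0.0985268982416978
[-0.0006  0.0007  0.0985]
```

View pics/top_end2.png

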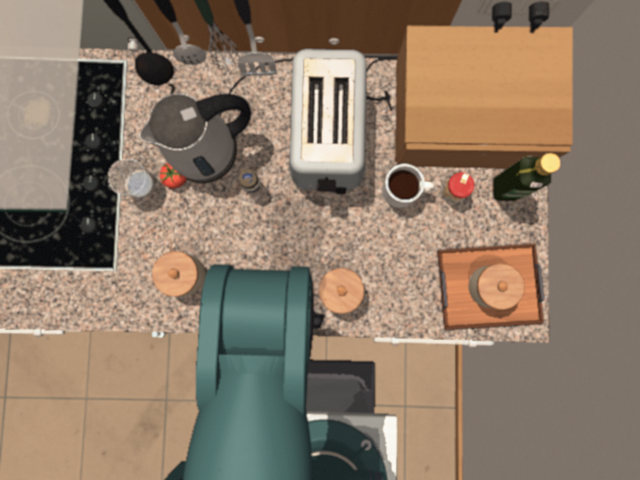

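The full canister stands in the tray at about (500,286). Its lid is level at z = 0.0985, which is the 6 mm floor plus 93 mm. The light canisters at (175,273) and (342,290) are where they were, and so are the mug and jars.

```bash
python3 -c "
from bench import finish_job
print(finish_job())"
```

```text
the job is handed in; nothing more can be done
None
```

The full canister (the middle one, about 7.3 N when lifted, against about 2.5 N for the left one) now stands upright and flat in the tray; I never lifted the right-hand one, since only one could be full, and the light canisters, mug and jars are where they stood.

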